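Aim the pattern projector and click the pattern slide into place

TASK

The pattern projector has to throw its outline onto the white planter so that the relief can be traced. Swing and tip the lamp head by its red rear ball handle until the lens points squarely at the middle of the planter's blank oval panel; then take the red tab of the pattern slide and push it into the gate until you feel the ball click into its notch, without running on to the end stop, and finish there still holding the tab, with the slide in its notch and the lens still on the panel. Leave the planter, the basin, the jar and the brush where they are.

Things in the scene. Friction and masses are not known exactly. Their poses are not given: they have to be found in the camera images.
- swivel (a joint): Swivel of the projector's yoke on its round foot (foot 156 mm across), about the vertical through pivot; rad, 0 = lens square to the foot (the foot itself stands at any yaw), grows as the lens turns anticlockwise seen from above. Stiff: stays where it is left; takes about 7 N at the handle.
- tilt (a joint): Tip of the white lamp head in the yoke, about the head's own left-right axis through pivot; rad, 0 = lens axis level, positive = lens down (rear handle up). Stiff: stays where it is left; takes about 7 N at the handle.
- carrier (a joint): Travel of the pattern slide, a 210 x 70 x 6 mm upright aluminium plate with two windows, in the gate ahead of the lamp housing; m, 0 = drawn out to the head's right, grows as it is pushed to the head's left (+y of lens). End stop at 0.092: do not run on to it. Friction 1 to 2 N. Its one notch meets the ball somewhere between 0.042 and 0.068; the spot is unmarked and has to be felt.
- click_ball (a joint): Lift of the sprung 8 mm ball under the brass plunger on top of the gate; m, 0 = down in the slide's V notch (10 mm wide, 3 mm deep), about 0.0023 = riding on the slide's plain top edge. Within 3 mm of the notch's middle the ball draws the slide in with about 5 to 7 N, and pushing it out either way takes as much plus the friction.
- pivot (a point): Point in the middle of the lamp head (95 x 90 x 84 mm) where the swivel and tilt axes cross, 130 mm above the table; the lens axis passes through it. Its x axis follows the swivel and stays level.
- lens (a point): Centre of the front glass of the black lens barrel, 139 mm ahead of the pivot on the lens axis. Its axes: x = the direction in which the lens looks, y = to the head's left (the way the slide is pushed in), z = up out of the head's roof.
- handle (a point): Centre of the red ball (24 mm) at the end of a 10 mm rod that sticks straight back from the lamp head, on the lens axis 135 mm behind the pivot: take it from above, one finger to the left and one to the right.
- tab: The slide's red finger tab, upright at its right-hand end: 10 mm along the lens direction, 26 mm along the slide, 36 mm high, tips with the head. Origin 14 mm below its top; axes as lens; 48 mm ahead of the pivot, 52 mm above the lens axis, (155 mm minus travel) to the right. Pinch it front and back from above. The gate's guides, 40 mm above the lens axis, reach 58 mm to the right.
- panel (a point): Middle of the blank white oval panel (about 87 mm wide, 72 mm high, framed by an ochre moulding) on the planter's side that faces the projector, 63 mm above the planter's foot, about 115 mm above the table.
- planter: White planter with ochre relief, 158 mm across the rim, 140 mm high, loose on a dark banding wheel (180 mm across, 52 mm high) in front of the projector. Origin: middle of its underside. Not to be moved.
- basin: Blue basin, 150 mm across, 50 mm high, loose on the table. Origin: middle of its underside. Not to be moved.
- slip_jar: White lidded jar, 64 mm across, 85 mm high, loose on the table. Origin: middle of its underside. Not to be moved.
- brush: Brush with a pale wooden handle, 170 mm long, lying on the table. Origin: about its middle, on the table. Not to be moved.

How it is judged (in metres and radians):
On the way, in this order (a step that is already met when the one before it is completed fails the run):
1. the lens points at the middle of the blank panel (its axis passes within 20 mm to the side and 20 mm in height) (y of panel in the frame of lens between -0.02 and 0.02 m and z of panel in the frame of lens between -0.02 and 0.02 m and velocity of joint swivel between -0.03 and 0.03 rad/s), for 0.3 s.
2. the ball sits in the notch of the slide, held by the tab (value of joint click_ball below 0.0011 m and contact force between the fingers and tab above 8 N), for 0.3 s.
At the end, for the whole second after the job is handed in: For the last second the fingers grip the tab (over 8 N), the slide is still with the ball in its notch (lift under 1.1 mm, about 1.8 mm of travel), the lens axis is within 20 mm sideways and in height of the panel's middle, and planter, basin, jar and brush have not moved (10, 15, 15, 20 mm) (all of step 2 and value of joint carrier between 0.038 and 0.072 m and velocity of joint carrier between -0.004 and 0.004 m/s and y of panel in the frame of lens between -0.02 and 0.02 m and z of panel in the frame of lens between -0.02 and 0.02 m and distance of planter from where it was at the start of the episode below 0.01 m and distance of each of basin, slip_jar from where it was at the start of the episode below 0.015 m and distance of brush from where it was at the start of the episode below 0.02 m); the arm keeps its last pose, push and grip.
It fails at once if the slide was run on through the notch to its end stop (value of joint carrier above 0.089 m).
It fails at once if the planter was disturbed (distance of planter from where it was at the start of the episode above 0.01 m).
It fails at once if the basin, jar or brush was pushed away (distance of any of basin, slip_jar from where it was at the start of the episode above 0.015 m or distance of brush from where it was at the start of the episode above 0.02 m).
It also fails if it takes over 51 s, if anything falls off the work surface, if the arm or the gripper's body presses on something with over 40 N, if the wrist force passes 120 N, or if a joint passes its speed limit or range.

ROBOT

A 6-joint arm with a two-finger parallel gripper is mounted at the origin on the work surface. World frame = base frame: x ahead of the robot, y to its left, z up, the work surface at z = 0. Lengths are in mm, angles in rad, forces in N, time in s.
With the tool pointing down it reaches from about 275 to 725 mm from the base axis. Payload 5.6 kg.
Tool frame: the origin (TCP) lies at the very end of the fingers, on their centre line; the grasp point (between the pads) lies 19 mm behind it (arm.grip_depth is the distance from the TCP to the grasp point, in mm); z points along the fingers, y is the line along which they close (so a half turn about z gives the same grasp; the last joint's range is limited). The gripper opens to 85 mm and grips with 20 to 120 N. Pads are 22 mm wide; open, the fingers measure 114 mm over their backs; the gripper's body (76 mm by 85 mm) begins 54 mm behind the grasp point. The pads swing forward as they close: fully open they stand 13 mm farther back than shut.
Start: joints at [1.545, 0.255, 0.108, 0, -1.424, -0.285], TCP at [168.174, 523.651, 231.283] pointing down, gripper open.
Joint ranges: [-2.95, 2.95], [-1.21, 1.97], [-1.09, 1.5], [-2.87, 1.71], [-2.94, -0.07], [-3.05, 3.05]. Speed limits (rad/s): [2.57, 2.57, 3.14, 3.14, 3.14, 3.14].

INTERFACE

Orientations are given as [roll, pitch, yaw] about the fixed x, y, z axes, in that order (R = Rz(yaw) Ry(pitch) Rx(roll)).
In Python, from cell import arm gives the robot as it stands.
- The arm moves only by the shell command python3 inch.py 'ROWS'. ROWS is a JSON list of rows, 1 to 12 of them, each of 5 numbers: the finger opening in mm, then dx, dy, dz in units of 25 mm, then a turn about the tool's z in units of 0.05 rad; each row is the pose to reach, as a shift and turn from the pose commanded when the command began, along the tool's axes at that moment; what a row does not reach only later rows make up. A row lasts 1/10 s, in which the tool goes at most 50 mm and 0.15 rad, less where a joint would pass 70% of its speed; a pose out of reach is approached as far as the arm can. The fingers move at their own pace and stop on an object; the grip force is fixed at half the most. Time passes only in rows, so rows that do not move let the fingers close. It prints the time, the measured TCP pose, the force, the opening and the grip force at its end. Input that does not fit is refused with a message, and nothing moves.
- arm.sense(): the state, without advancing time (a new reading comes with each control period).
- arm.capture(name): name is "scene" or "top"; returns the picture (384x512x3 uint8, blue, green, red); there is no depth.
- arm.get_calibration(name): a dict with "mtx" (3x3 intrinsics, pixels), "position" and "attitude" of the camera in the world. Camera axes: x right, y down, z forward; pixel columns grow to the right and rows downward; lengths in mm; the calibration is good to about 2 mm. A picture is of the moment at which its call begins. get_calibration takes no time and is no camera call.
- arm.finish_job(): hands the job in; it is judged then, once.
The state is a dict: "clock": time; "joint_positions": joint angles; "joint_velocities": joint speeds; "tau": joint torques, N m; "ee_pos": TCP position; "tcp_rot": TCP orientation; "wrist_force": force on the tool from outside, world axes, zero at the start; "ft_torque": the same for the moment, N m; "finger_gap": finger opening in mm; "finger_force": force on a finger pad.
Only numpy, scipy, OpenCV 4.12 (cv2) and the standard library are available. Lean on these libraries where they do the work, as an engineer would, in place of code of your own. Each camera call takes 0.05 s, during which the arm holds its last target. There are 200 camera calls.

## Working session

There is one attempt and no reset: what is moved stays moved. The work goes in short steps, Python scripts to look and compute and a shell command to move; the robot and the scene stay as the last step left them, time stands still between calls to the robot, and variables do not carry over. Pictures are saved under pics/ and viewed, at most 10 in all, crops included, and the job is handed in when it is done.

```bash
ls; mkdir -p pics; python3 - <<'E'
from cell import arm
import cv2,numpy as np
for n in("scene","top"):
    cv2.imwrite(f"pics/{n}0.png",arm.capture(n)); c=arm.get_calibration(n); print(n,c)
s=arm.sense();print(s)
E
```

```text
cell.py
inch.py
pics
scene {'mtx': array([[491.34776904,   0.        , 252.95712724],
       [  0.        , 491.34776904, 188.36839564],
       [  0.        ,   0.        ,   1.        ]]), 'position': array([1522.93583092,  177.26093224, 1127.93379614]), 'attitude': array([-2.37976529,  0.02024098,  1.68562644])}
top {'mtx': array([[495.57103591,   0.        , 258.72062398],
       [  0.        , 495.57103591, 193.96731358],
       [  0.        ,   0.        ,   1.        ]]), 'position': array([ 488.99076639,   47.90384423, 1709.34527159]), 'attitude': array([-3.09246629e+00, -6.13716543e-04, -1.57227232e+00])}
{'clock': 0.1, 'joint_positions': array([ 1.54459250e+00,  2.55712366e-01,  1.07156790e-01, -4.28638365e-04,
       -1.42390685e+00, -2.84567728e-01]), 'joint_velocities': array([-0.00085335, -0.00047598,  0.00081141,  0.00206344,  0.00146217,
        0.00254507]), 'tau': array([-3.66337452e-03, -3.87604809e+01,  2.38472646e+01,  5.37786394e+00,
       -3.80090496e-03, -1.05705194e-06]), 'ee_pos': array([168.01379294, 523.2530802 , 230.481351  ]), 'tcp_rot': array([ 3.13987454e+00, -6.08798744e-05, -3.10834597e-01]), 'wrist_force': array([-0.19874904, -0.27660615,  0.00491527]), 'ft_torque': array([ 0.01645395,  0.04712225, -0.0407993 ]), 'finger_force': 0.0, 'finger_gap': 85.45634011907369}
```

```bash
python3 - <<'E'
import cv2,numpy as np
a=cv2.imread("pics/scene0.png");b=cv2.imread("pics/top0.png")
cv2.imwrite("pics/s0.png",cv2.resize(a,(800,600),interpolation=cv2.INTER_CUBIC));cv2.imwrite("pics/t0.png",cv2.resize(b,(800,600),interpolation=cv2.INTER_CUBIC))
E
```

```text
(no output)
```

View pics/s0.png

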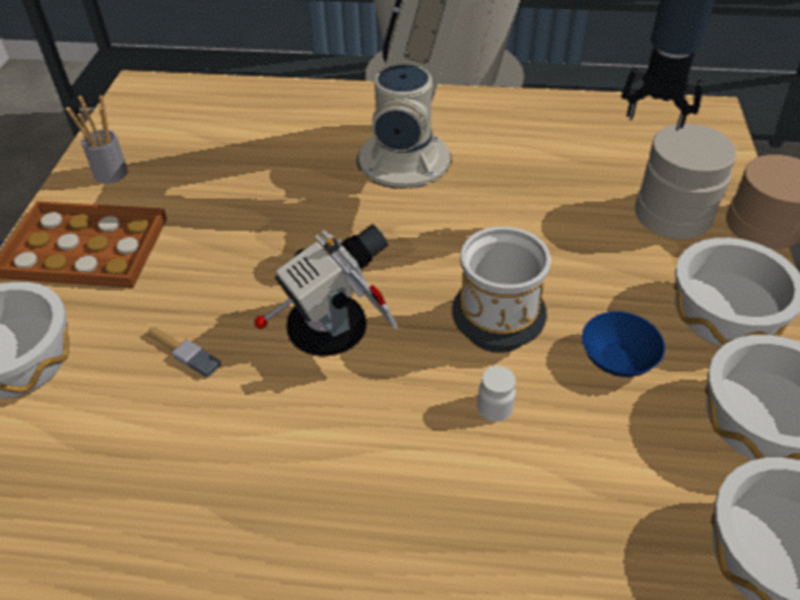

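View pics/t0.png

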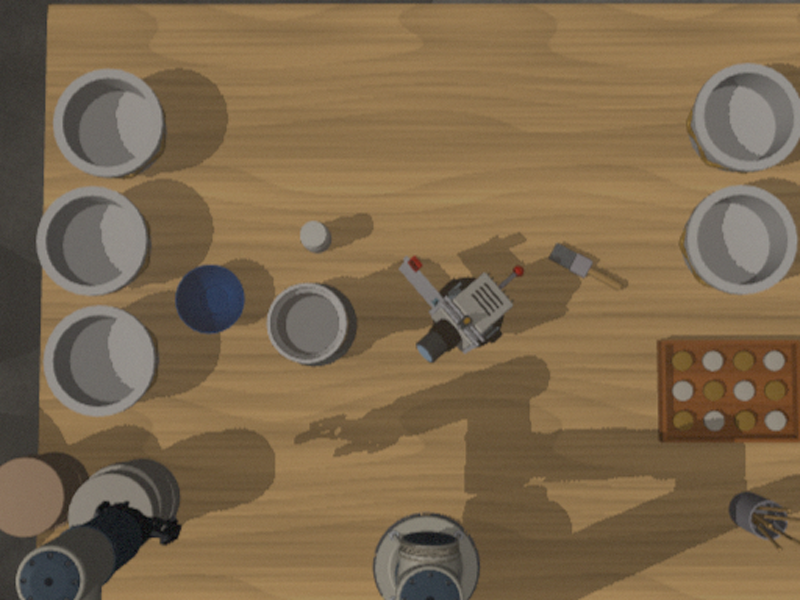

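Scene view (800×600): ball (261,322), tab (377,294), planter rim centre (505,262), lens (373,243). Top view: ball (518,270), tab (414,264), lens (428,352), rim centre (310,323). Next I segment these and triangulate.

```bash
cat > h.py <<'E'
import cv2,numpy as np
from cell import arm
from scipy.spatial.transform import Rotation as Ro
def cam(n):
    c=arm.get_calibration(n); return c["mtx"],np.array(c["position"]),Ro.from_euler("xyz",c["attitude"]).as_matrix()
C={n:cam(n) for n in("scene","top")}
def proj(n,p):
    K,t,R=C[n]; q=K@(R.T@(np.array(p,float)-t)); return q[:2]/q[2]
def ray(n,u):
    K,t,R=C[n]; d=R@np.linalg.solve(K,[u[0],u[1],1]); return t,d/np.linalg.norm(d)
def tri(us,ut):
    A=np.zeros((3,3));b=np.zeros(3);L=[]
    for n,u in(("scene",us),("top",ut)):
        t,d=ray(n,u);M=np.eye(3)-np.outer(d,d);A+=M;b+=M@t
    p=np.linalg.solve(A,b); e=[np.linalg.norm(proj("scene",p)-us),np.linalg.norm(proj("top",p)-ut)]
    return p,e
def atz(n,u,z):
    t,d=ray(n,u);return t+d*(z-t[2])/d[2]
def reds(im):
    h=cv2.cvtColor(im,cv2.COLOR_BGR2HSV)
    m=(((h[...,0]<5)|(h[...,0]>174))&(h[...,1]>170)&(h[...,2]>70)).astype(np.uint8)
    n,l,s,c=cv2.connectedComponentsWithStats(m)
    return [(s[i,4],c[i].round(2)) for i in range(1,n) if s[i,4]>=5]
E
python3 - <<'E'
from h import *
a=cv2.imread("pics/scene0.png");b=cv2.imread("pics/top0.png")
print(reds(a));print(reds(b))
k=1.5625
print("rim",tri(np.array([505,262])/k,np.array([310,323])/k), "lens",tri(np.array([373,243])/k,np.array([428,352])/k))
print("rim@192",atz("top",np.array([310,323])/k,192))
def crop(im,x,y,w,h,s):return cv2.resize(im[y:y+h,x:x+w],None,fx=s,fy=s,interpolation=cv2.INTER_CUBIC)
c1=crop(a,155,130,200,110,4)
cv2.imwrite("pics/c1.png",c1);cv2.imwrite("pics/c2.png",crop(b,160,150,200,100,4))
E
```

```text
[(np.int32(39), array([241.1 , 188.51])), (np.int32(42), array([166.24, 205.64]))]
[(np.int32(9), array([266.78, 168.33])), (np.int32(14), array([331.  , 172.86]))]
rim (array([525.02474742, 236.49507716, 175.24475809]), [np.float64(1.0406180543686567), np.float64(0.9321288296836138)]) lens (array([467.52792718,  -3.70784473, 148.36411692]), [np.float64(0.9947825430458034), np.float64(0.93197674992523)])
rim@192 [524.76969542 231.58612473 192.        ]
```

View pics/c1.png

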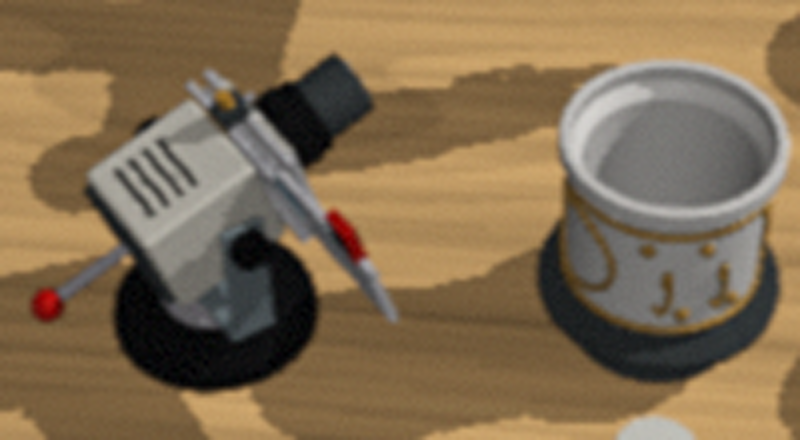

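View pics/c2.png

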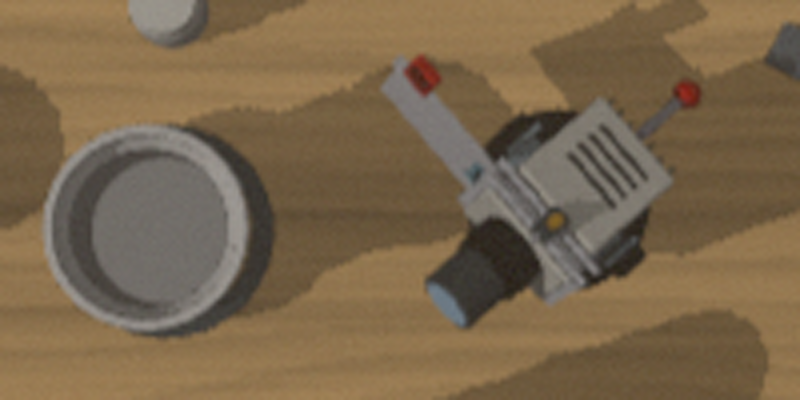

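Crops (4×): the lens is visibly tipped up and points to the near side of the planter. The oval panel's right edge is at about (615,262) in the scene crop. Rim centre in the top crop is (148,229), glass centre (450,303). Next: fit the projector model and the panel azimuth.

```bash
cat > fit.py <<'E'
from h import *
from scipy.optimize import least_squares
def frame(psi,th):
    return Ro.from_euler("ZY",[psi,th]).as_matrix()   # +th about y => x axis down
def pts(q):
    px,py,pz,psi,th,c=q;R=frame(psi,th);P=np.array([px,py,pz])
    return dict(handle=P+R@[-135,0,0],lens=P+R@[139,0,0],tab=P+R@[48,-(155-c),55],top=P+R@[48,-(155-c),62])
def fit(obs,p0):
    def r(q):
        p=pts(q);o=[(proj(n,p[k])-u)*w for n,k,u,w in obs]
        return np.concatenate(o+[[(q[2]-130)/5,q[5]/5]])
    return least_squares(r,p0)
E
python3 - <<'E'
from fit import *
S=lambda x,y:np.array([155+x/4,130+y/4]);T=lambda x,y:np.array([160+x/4,150+y/4])
h=tri(np.array([166.24,205.64]),np.array([331,172.86]));t=tri(np.array([241.1,188.51]),np.array([266.78,168.33]))
print("handle",h,"tab",t)
obs=[("scene","handle",[166.24,205.64],1),("top","handle",[331,172.86],1),("scene","tab",[241.1,188.51],.5),("top","top",[265.5,168.7],.5),("top","lens",T(450,303),.7)]
f=fit(obs,[500,-80,130,2.4,-.3,0]);print(f.x.round(3),f.fun.round(2));print({k:v.round(1) for k,v in pts(f.x).items()})
P=f.x[:3]
# planter
print("rim tri",tri(S(675,143),T(148,229)))
c=atz("top",T(148,229),192);c2=atz("scene",S(675,143),192);print(c,c2)
for r in(62,66,70,74):
  for cc in(c,c2):
    t0,d=ray("scene",S(615,262));o=(t0-cc)[:2];A=d[:2]@d[:2];B=o@d[:2];D=B*B-A*(o@o-r*r)
    s=(-B-np.sqrt(D))/A;p=t0+s*d;az=np.arctan2(*(p-cc)[1::-1]);
    w=np.arctan2(*(P-cc)[1::-1]);print(r,p.round(1),"edge az",round(az,3),"panel az",round(az-43.5/r,3),"to pivot",round(w,3))
E
```

```text
handle (array([ 637.33904769, -190.8541981 ,   95.94691096]), [np.float64(0.522561229674244), np.float64(0.44976523856299644)]) tab (array([642.16193886,  23.57183659, 192.54238931]), [np.float64(0.6083462250616183), np.float64(0.5212932097491079)])
[ 5.51118e+02 -9.49470e+01  1.30873e+02  2.29200e+00 -2.81000e-01
  3.67600e+00] [ 0.19  0.42  0.77  0.13  0.48 -0.23 -0.11 -0.89 -0.24  0.69  0.17  0.74]
{'handle': array([ 636.8, -192.3,   93.4]), 'lens': array([462.9,   5.3, 169.4]), 'tab': array([644.3,  28.2, 197. ]), 'top': array([645.6,  26.7, 203.8])}
rim tri (array([523.3152398 , 238.77043718, 181.33305177]), [np.float64(0.5739110599540134), np.float64(0.5149269709671436)])
[523.15358101 235.86423845 192.        ] [534.29774501 239.63344506 192.        ]
62 [576.9 205.  114.2] edge az -0.521 panel az -1.222 to pivot -1.486
62 [585.6 204.8 123.4] edge az -0.597 panel az -1.299 to pivot -1.521
66 [581.4 204.9 119. ] edge az -0.489 panel az -1.148 to pivot -1.486
66 [590.3 204.6 128.5] edge az -0.559 panel az -1.218 to pivot -1.521
70 [585.9 204.8 123.8] edge az -0.46 panel az -1.082 to pivot -1.486
70 [594.8 204.5 133.4] edge az -0.526 panel az -1.147 to pivot -1.521
74 [590.2 204.6 128.4] edge az -0.436 panel az -1.024 to pivot -1.486
74 [599.4 204.4 138.2] edge az -0.497 panel az -1.085 to pivot -1.521
```

```bash
python3 - <<'E'
from h import *
a=cv2.imread("pics/scene0.png")
cc=np.array([525.5,236.8]);x0,y0,w,h,s=288,138,75,90,8
im=cv2.resize(a[y0:y0+h,x0:x0+w],None,fx=s,fy=s,interpolation=cv2.INTER_CUBIC)
im=np.hstack([im]);im=im[:, :600]
def cv(p):return tuple(int(v) for v in ((proj("scene",p)-[x0,y0]+.5)*s))
def poly(P,col):
    for p in P: cv2.circle(im,cv(p),1,col,-1)
ang=np.linspace(0,2*np.pi,150)
poly([[*(cc+79*np.array([np.cos(t),np.sin(t)])),190] for t in ang],(0,0,255))
poly([[*(cc+90*np.array([np.cos(t),np.sin(t)])),52] for t in ang],(0,0,255))
r=68
for az,col in((-1.15,(0,255,0)),(-1.4,(255,0,0))):
    P=[]
    for t in np.linspace(0,2*np.pi,90):
        f=az+np.arcsin(43.5/r*np.cos(t));P.append([*(cc+r*np.array([np.cos(f),np.sin(f)])),115+36*np.sin(t)])
    poly(P,col)
cv2.imwrite("pics/c3.png",im[:600])
E
```

```text
(no output)
```

View pics/c3.png

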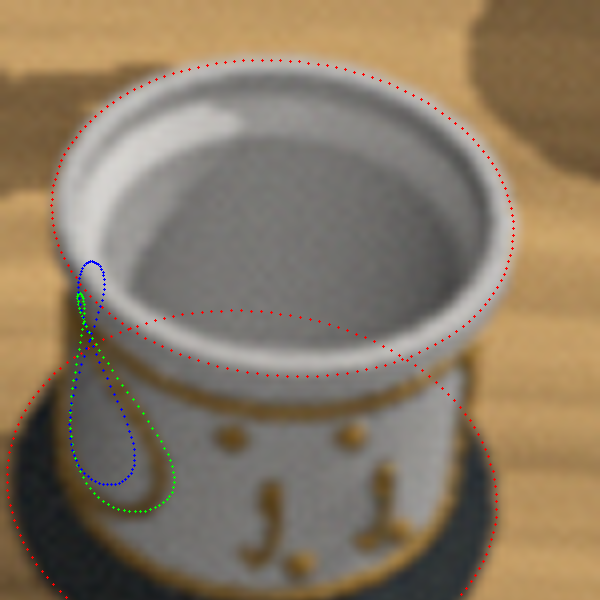

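The planter overlay matches. The oval's real edge lies slightly inside the az −1.15 outline, so I refine the panel azimuth numerically and start the approach to a point above the handle.

The manual's scale: shifts go in units of 25 mm and turns go in units of 0.05 rad. Converting my numbers, -30 mm is -1.2, 30 mm is 1.2, 0.54 rad is 10.8.

```bash
cat > go.py <<'E'
import sys
from h import *
def delta(tgt,yaw=None):
    s=arm.sense();R=Ro.from_euler("xyz",s["tcp_rot"]).as_matrix();y=s["tcp_rot"][2]
    d=R.T@(np.array(tgt)-s["ee_pos"]);t=0 if yaw is None else y-yaw
    print("d",d.round(1),"turn",round((t+np.pi)%(2*np.pi)-np.pi,3),"yaw",round(y,3),"t",s["clock"],"F",np.round(s["wrist_force"],1))
if __name__=="__main__": v=list(map(float,sys.argv[1:])); delta(v[:3],v[3] if len(v)>3 else None)
E
python3 - <<'E'
from h import *
from scipy.optimize import least_squares
cc=np.array([525.5,236.8]);x0,y0=288,138
def oval(r,az):
    t=np.linspace(0,2*np.pi,180);f=az+np.arcsin(43.5/r*np.cos(t))
    return np.array([(proj("scene",[*(cc+r*np.array([np.cos(a),np.sin(a)])),115+36*np.sin(b)])-[x0,y0]+.5)*8 for a,b in zip(f,t)])
def limb(r): return min((proj("scene",[*(cc+r*np.array([np.cos(a),np.sin(a)])),115])[0]-x0+.5)*8 for a in np.linspace(-3,0,100))
for r in(64,68,70,72,74):
    print(r,"limb",round(limb(r)),[(az,oval(r,az)[:,0].max().round(),oval(r,az)[:,1].max().round()) for az in(-1.1,-1.2,-1.3,-1.4)])
E
python3 inch.py '[[85, 1.6, 1.2, -0.4, 1], [85, 4, 3.2, -1.2, 3], [85, 26.6, 21.48, -1.2, 10.8], [85, 26.6, 21.48, -1.2, 10.8], [85, 26.6, 21.48, -1.2, 10.8], [85, 26.6, 21.48, -1.2, 10.8], [85, 26.6, 21.48, -1.2, 10.8], [85, 26.6, 21.48, -1.2, 10.8], [85, 26.6, 21.48, -1.2, 10.8], [85, 26.6, 21.48, -1.2, 10.8], [85, 26.6, 21.48, -1.2, 10.8], [85, 26.6, 21.48, -1.2, 10.8]]'
python3 go.py 637 -192 230 -0.85
```

```text
64 limb 85 [(-1.1, np.float64(197.0), np.float64(513.0)), (-1.2, np.float64(181.0), np.float64(504.0)), (-1.3, np.float64(165.0), np.float64(495.0)), (-1.4, np.float64(150.0), np.float64(484.0))]
68 limb 74 [(-1.1, np.float64(183.0), np.float64(517.0)), (-1.2, np.float64(166.0), np.float64(507.0)), (-1.3, np.float64(150.0), np.float64(496.0)), (-1.4, np.float64(135.0), np.float64(485.0))]
70 limb 69 [(-1.1, np.float64(177.0), np.float64(518.0)), (-1.2, np.float64(159.0), np.float64(508.0)), (-1.3, np.float64(143.0), np.float64(497.0)), (-1.4, np.float64(128.0), np.float64(485.0))]
72 limb 63 [(-1.1, np.float64(170.0), np.float64(520.0)), (-1.2, np.float64(152.0), np.float64(509.0)), (-1.3, np.float64(136.0), np.float64(498.0)), (-1.4, np.float64(120.0), np.float64(486.0))]
74 limb 57 [(-1.1, np.float64(163.0), np.float64(522.0)), (-1.2, np.float64(145.0), np.float64(511.0)), (-1.3, np.float64(129.0), np.float64(499.0)), (-1.4, np.float64(113.0), np.float64(486.0))]
clock: 1.3
ee_pos: [496.7, 22.4, 258.4]
tcp_rot: [3.141, 0.0, -0.851]
wrist_force: [0.7, 1.5, -0.4]
finger_gap: 84.9
finger_force: 0.0
d [253.7  35.9  28.3] turn -0.001 yaw -0.851 t 1.3 F [ 0.7  1.5 -0.4]
```

To row units: 253.7 mm is 10.148, 60 mm is 2.4.

```bash
python3 inch.py '[[60, 10.148, 1.436, 0, 0], [60, 10.148, 1.436, 0, 0], [60, 10.148, 1.436, 0, 0], [60, 10.148, 1.436, 0, 0], [60, 10.148, 1.436, 0, 0], [60, 10.148, 1.436, 0, 0], [60, 10.148, 1.436, 1.12, 0], [60, 10.148, 1.436, 2.4, 0], [60, 10.148, 1.436, 2.4, 0], [60, 10.148, 1.436, 2.4, 0]]'
python3 go.py 637 -192 75 -0.85
python3 - <<'E'
from h import *
b=arm.capture("top");a=arm.capture("scene");print(reds(a),reds(b))
cv2.imwrite("pics/c4.png",np.hstack([cv2.resize(a[120:270,130:260],None,fx=3,fy=3),cv2.resize(b[110:260,240:370],None,fx=3,fy=3)]))
E
```

```text
clock: 2.3
ee_pos: [636.2, -190.0, 199.0]
tcp_rot: [3.14, 0.0, -0.85]
wrist_force: [0.3, 0.8, 1.0]
finger_gap: 60.0
finger_force: 0.0
d [  2.    0.5 124. ] turn -0.0 yaw -0.85 t 2.3 F [0.3 0.8 1. ]
[(np.int32(39), array([241.1 , 188.51])), (np.int32(42), array([166.26, 205.81]))] [(np.int32(8), array([331.5 , 173.88]))]
```

View pics/c4.png

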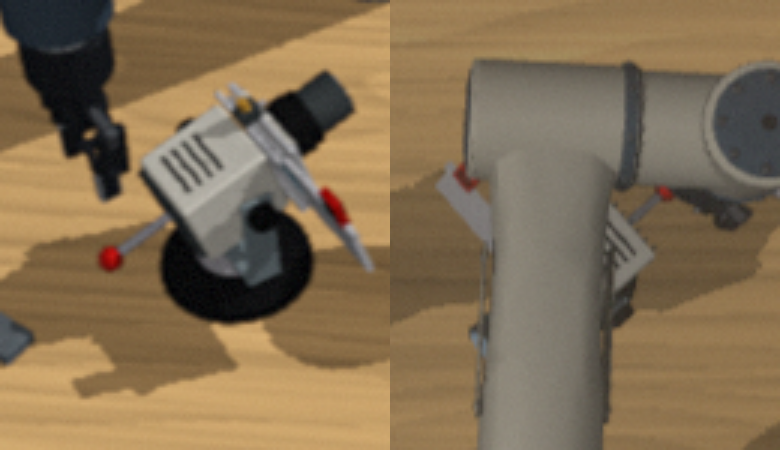

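Left (scene): gripper hangs above the ball (110,258). Right (top): the ball shows at (665,193) beside the wrist, so nothing has moved. Descending and closing.

```bash
python3 inch.py '[[60, 0.08, 0.02, 1.2, 0], [60, 0.08, 0.02, 2.4, 0], [60, 0.08, 0.02, 3.6, 0], [60, 0.08, 0.02, 4.4, 0], [60, 0.08, 0.02, 4.88, 0], [60, 0.08, 0.02, 4.96, 0], [60, 0.08, 0.02, 4.96, 0], [10, 0.08, 0.02, 4.96, 0], [10, 0.08, 0.02, 4.96, 0], [10, 0.08, 0.02, 4.96, 0], [10, 0.08, 0.02, 4.96, 0], [10, 0.08, 0.02, 4.96, 0]]'
python3 inch.py '[[10, 0, 0, 0, 0], [10, 0, 0, 0, 0], [10, 0, 0, 0, 0]]'
```

```text
clock: 3.6
ee_pos: [637.5, -192.6, 76.2]
tcp_rot: [3.141, -0.002, -0.851]
wrist_force: [-3.0, -1.3, 5.2]
finger_gap: 20.7
finger_force: 58.4
clock: 3.9
ee_pos: [637.5, -192.6, 76.2]
tcp_rot: [3.141, -0.002, -0.851]
wrist_force: [-2.3, -1.9, 5.6]
finger_gap: 21.2
finger_force: 58.4
```

Holding the ball. Now I swing along the arc: swivel −0.70 rad and tilt to about +0.056.

To row units: 87.1 mm is 3.484, 80.8 mm is 3.232, 0.702 rad is 14.04.

```bash
python3 inch.py '[[10, 0.012, 0.304, -0.148, 1.2], [10, 0.004, 0.612, -0.296, 2.34], [10, -0.02, 0.916, -0.44, 3.52], [10, -0.06, 1.224, -0.588, 4.68], [10, -0.12, 1.528, -0.736, 5.86], [10, -0.2, 1.828, -0.88, 7.02], [10, -0.296, 2.124, -1.028, 8.2], [10, -0.412, 2.416, -1.176, 9.36], [10, -0.548, 2.696, -1.32, 10.54], [10, -0.704, 2.972, -1.468, 11.7], [10, -0.876, 3.232, -1.612, 12.88], [10, -1.072, 3.484, -1.76, 14.04]]'
python3 inch.py '[[10, 0, 0, 0, 0], [10, 0, 0, 0, 0], [10, 0, 0, 0, 0], [10, 0, 0, 0, 0]]'
python3 - <<'E'
from h import *
a=arm.capture("scene");print(reds(a));cv2.imwrite("pics/scene1.png",a)
cv2.imwrite("pics/c5.png",cv2.resize(a[110:250,130:350],None,fx=3.5,fy=3.5,interpolation=cv2.INTER_CUBIC))
E
```

```text
clock: 5.1
ee_pos: [556.0, -225.9, 117.3]
tcp_rot: [-3.138, 0.005, -1.555]
wrist_force: [7.9, 9.2, -6.1]
finger_gap: 20.7
finger_force: 58.9
clock: 5.5
ee_pos: [555.1, -225.9, 118.0]
tcp_rot: [-3.14, 0.005, -1.553]
wrist_force: [1.1, 10.5, -1.4]
finger_gap: 20.6
finger_force: 59.4
[(np.int32(50), array([212.7 , 204.78]))]
```

View pics/c5.png

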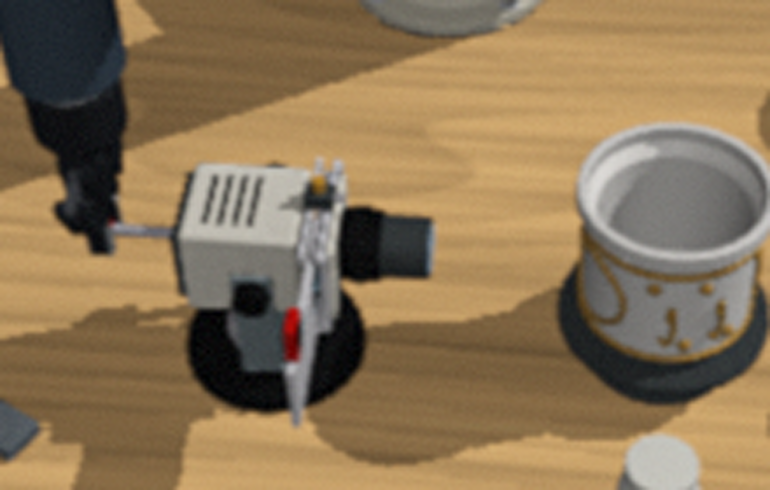

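Scene: the head is now nearly level and looks at the planter, lens at (430,248), tab at (291,333), ball in the fingers at (110,230). Releasing, rising, and measuring.

```bash
python3 inch.py '[[60, 0, 0, 0, 0], [60, 0, 0, 0, 0], [60, 0, 0, 0, 0], [60, 0, 0, -1.6, 0], [60, 0, 0, -3.2, 0], [60, 1.2, -2.4, -5.2, -3], [60, 2.4, -2.4, -5.2, -6], [60, 3.6, -2.4, -5.2, -9], [60, 3.6, -2.4, -5.2, -12], [60, 3.6, -2.4, -5.2, -15], [60, 3.6, -2.4, -5.2, -18], [60, 3.6, -2.4, -5.2, -18]]'
python3 - <<'E'
from h import *
b=arm.capture("top");a=arm.capture("scene");print(reds(a),reds(b));cv2.imwrite("pics/scene2.png",a);cv2.imwrite("pics/top2.png",b)
cv2.imwrite("pics/c6.png",np.hstack([cv2.resize(a[120:260,140:270],None,fx=3,fy=3,interpolation=cv2.INTER_CUBIC),cv2.resize(b[120:260,230:365],None,fx=3,fy=3,interpolation=cv2.INTER_CUBIC)]))
E
```

```text
clock: 6.75
ee_pos: [615.7, -318.6, 248.5]
tcp_rot: [3.141, 0.0, -0.652]
wrist_force: [-0.0, 0.5, 0.4]
finger_gap: 59.8
finger_force: 0.0
[(np.int32(35), array([158.57, 174.77])), (np.int32(50), array([212.78, 205.08]))] [(np.int32(10), array([286.3, 151. ]))]
```

View pics/c6.png

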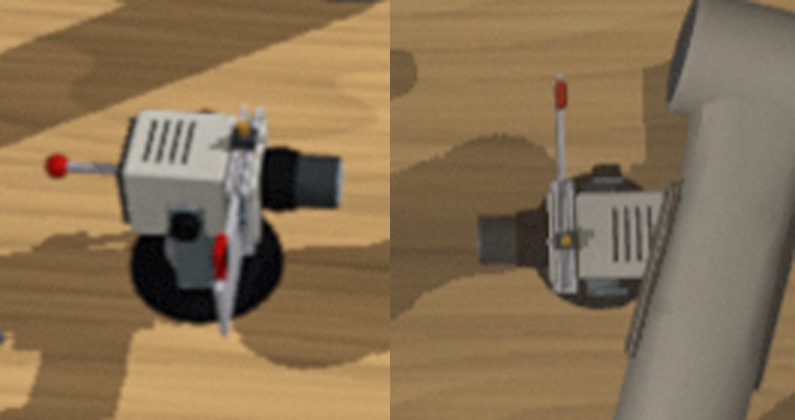

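Left: ball (56,166), tab (220,257), lens (340,182). Right (top): lens front (479,240), tab (560,95), slide nearly along world x. Refitting with a shared pivot.

```bash
python3 - <<'E'
from fit import *
T=lambda x,y:np.array([160+x/4,150+y/4])
o1=[("scene","handle",[166.24,205.64],1),("top","handle",[331,172.86],1),("scene","tab",[241.1,188.51],.5),("top","top",[265.5,168.7],.5),("top","lens",T(450,303),.7)]
o2=[("scene","handle",[158.57,174.77],1),("scene","tab",[212.78,205.08],.5),("top","top",[286.4,151.2],.7),("top","lens",[259.7,199.8],.7)]
def res(v):
    P=v[:3];out=[(v[2]-130)/3,v[7]/4]
    for o,(ps,th) in((o1,v[3:5]),(o2,v[5:7])):
        p=pts([*P,ps,th,v[7]])
        for n,k,u,w in o: out+=list((proj(n,p[k])-u)*w)
    return out
f=least_squares(res,[551,-95,130,2.29,-.28,1.59,.05,0]);v=f.x;print(v.round(3),np.round(f.fun,2))
J=np.linalg.inv(f.jac.T@f.jac);print("sd",np.sqrt(np.diag(J)).round(3))
P=v[:3];R=frame(v[5],v[6]);L=P+R@[139,0,0]
for pan in([554.5,172,115],[549.6,171,115],[531,167,115]): print(pan,(R.T@(np.array(pan)-L)).round(1))
print("tab",P+R@[48,-(155-v[7]),52],"axes",R.round(3).tolist())
E
python3 go.py 700 -47 240 0
```

```text
[ 5.50786e+02 -9.46410e+01  1.30003e+02  2.29100e+00 -2.76000e-01
  1.60400e+00  3.10000e-02  4.79700e+00] [ 0.    1.2   0.26  0.39  0.74  0.25  0.45 -0.26 -0.06 -0.68 -0.37  0.75
 -0.16 -0.04  0.23  0.05  0.27 -0.85 -0.11  0.43]
sd [1.82  1.523 2.444 0.015 0.028 0.017 0.029 2.652]
[554.5, 172, 115] [127.7 -12.5  -6.9]
[549.6, 171, 115] [126.9  -7.6  -6.9]
[531, 167, 115] [123.5  11.2  -7. ]
tab [699.27776589 -40.16275408 180.51509367] axes [[-0.033, -0.999, -0.001], [0.999, -0.033, 0.03], [-0.03, 0.0, 1.0]]
d [ -99.  -266.2    8.6] turn -0.657 yaw -0.657 t 6.85 F [-0.7  0.9  0.2]
```

Aim estimate: about −10 mm sideways and −7 mm in height, inside tolerance. I'll trim it after gripping the tab. Moving above the tab.

```bash
python3 inch.py '[[50, -0.8, -2, 0, -2.4], [50, -1.6, -3.8, 0, -4.8], [50, -2.2, -5.6, 0, -7.2], [50, -2.8, -7.2, 0, -9.6], [50, -3.4, -8.8, 0, -12], [50, -4, -10.4, 0, -13.14], [50, -4.152, -10.828, 0.52, -13.14], [50, -4.152, -10.828, 0.52, -13.14], [50, -4.152, -10.828, 0.52, -13.14]]'
python3 - <<'E'
from h import *
from fit import *
a=arm.capture("scene");print(reds(a));
c=cv2.resize(a[80:250,130:300],None,fx=3.4,fy=3.4,interpolation=cv2.INTER_CUBIC);cv2.imwrite("pics/c7.png",c)
E
python3 go.py 699 -40.5 167 0
```

```text
clock: 7.75
ee_pos: [697.5, -40.8, 235.3]
tcp_rot: [3.141, 0.001, 0.002]
wrist_force: [0.3, -1.1, -0.1]
finger_gap: 50.1
finger_force: 0.0
[(np.int32(35), array([158.57, 174.77])), (np.int32(49), array([212.73, 204.71]))]
d [ 1.4 -0.9 69. ] turn 0.002 yaw 0.002 t 7.8 F [-0.6 -0.4 -0.1]
```

View pics/c7.png

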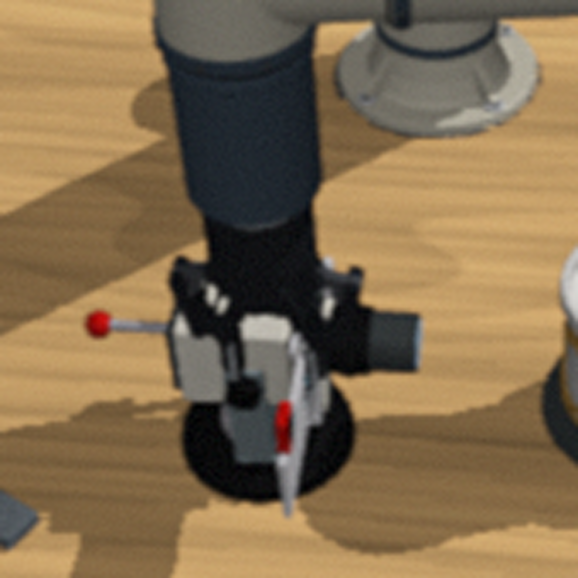

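Scene: the fingers straddle the tab column (tab at (284,425), finger tips around x 235 and 330). Descending and gripping.

To row units: 40 mm is 1.6, 20 mm is 0.8.

```bash
python3 inch.py '[[50, 0.056, 0, 0.8, 0], [50, 0.056, 0, 1.6, 0], [50, 0.056, 0, 2.2, 0], [50, 0.056, 0, 2.56, 0], [50, 0.056, 0, 2.72, 0], [50, 0.056, 0, 2.72, 0], [22, 0.056, 0, 2.72, 0], [22, 0.056, 0, 2.72, 0], [22, 0.056, 0, 2.72, 0]]'
python3 inch.py '[[2, 0, 0, 0, 0], [2, 0, 0, 0, 0], [2, 0, 0, 0, 0], [2, 0, 0, 0, 0], [2, 0, 0, 0, 0]]'
python3 - <<'E'
from h import *
a=arm.capture("scene");print(reds(a));
b=arm.capture("top");cv2.imwrite("pics/scene3.png",a);cv2.imwrite("pics/top3.png",b)
cv2.imwrite("pics/c8.png",np.hstack([cv2.resize(a[100:250,130:260],None,fx=3,fy=3,interpolation=cv2.INTER_CUBIC),cv2.resize(b[110:260,230:360],None,fx=3,fy=3,interpolation=cv2.INTER_CUBIC)]))
E
```

```text
clock: 8.7
ee_pos: [699.6, -39.9, 168.3]
tcp_rot: [-3.142, -0.001, 0.004]
wrist_force: [-0.9, -1.6, 0.2]
finger_gap: 21.7
finger_force: 0.0
clock: 9.2
ee_pos: [699.4, -40.3, 168.2]
tcp_rot: [3.141, -0.001, 0.004]
wrist_force: [-0.7, -2.1, 3.7]
finger_gap: 8.9
finger_force: 59.0
[(np.int32(35), array([158.57, 174.77])), (np.int32(40), array([212.28, 205.08]))]
```

View pics/c8.png

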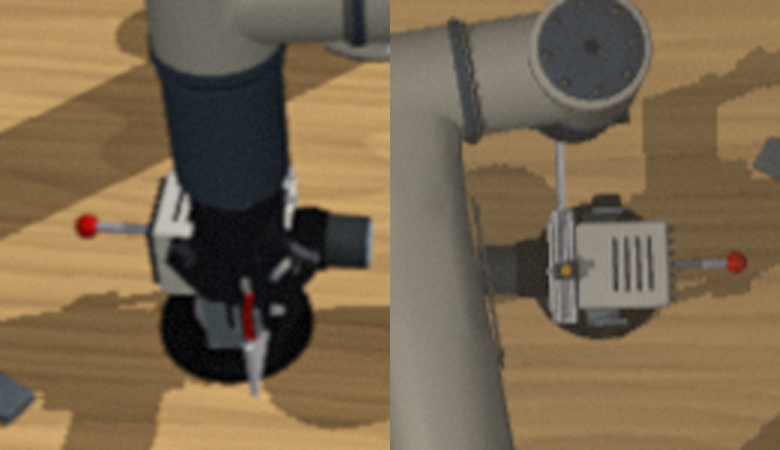

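Tab gripped (59 N, gap 8.9) and the ball pixel is unchanged, so the swivel did not move. In the top view the ball is at (736,262). Adding it to the fit.

```bash
python3 - <<'E'
from fit import *
b=cv2.imread("pics/top3.png")
h=cv2.cvtColor(b,cv2.COLOR_BGR2HSV);m=(((h[...,0]<8)|(h[...,0]>172))&(h[...,1]>130)&(h[...,2]>40)).astype(np.uint8);m[:185]=0;m[205:]=0;m[:,:335]=0;m[:,360:]=0
ys,xs=np.nonzero(m);ball=np.array([xs.mean(),ys.mean()]);print(len(xs),ball,tri(np.array([158.57,174.77]),ball))
T=lambda x,y:np.array([160+x/4,150+y/4])
o1=[("scene","handle",[166.24,205.64],1),("top","handle",[331,172.86],1),("scene","tab",[241.1,188.51],.5),("top","top",[265.5,168.7],.5),("top","lens",T(450,303),.7)]
o2=[("scene","handle",[158.57,174.77],1),("top","handle",ball,1),("scene","tab",[212.78,205.08],.5),("top","top",[286.4,151.2],.7),("top","lens",[259.7,199.8],.7)]
def res(v):
    P=v[:3];out=[(v[2]-130)/3,v[7]/4]
    for o,(ps,th) in((o1,v[3:5]),(o2,v[5:7])):
        p=pts([*P,ps,th,v[7]])
        for n,k,u,w in o: out+=list((proj(n,p[k])-u)*w)
    return out
f=least_squares(res,[551,-95,130,2.29,-.28,1.59,.05,0]);v=f.x;print(v.round(3),np.round(f.fun,2))
P=v[:3];R=frame(v[5],v[6]);L=P+R@[139,0,0]
for pan in([554.5,172,115],[549.6,171,115],[531,167,115]): print(pan,(R.T@(np.array(pan)-L)).round(1))
E
```

```text
40 [344.8   197.075] (array([ 556.29263069, -227.71821164,  135.12832766]), [np.float64(0.3010227829344886), np.float64(0.27187615749729926)])
[ 5.51034e+02 -9.41980e+01  1.30120e+02  2.29000e+00 -2.75000e-01
  1.60500e+00  2.80000e-02  4.99700e+00] [ 0.04  1.25  0.32  0.37  0.67  0.2   0.49 -0.24 -0.1  -0.71 -0.51  0.67
 -0.03  0.1   0.63  0.17  0.32  0.03  0.18 -0.86 -0.21  0.4 ]
[554.5, 172, 115] [127.2 -12.5  -7.6]
[549.6, 171, 115] [126.4  -7.5  -7.6]
[531, 167, 115] [123.   11.2  -7.7]
```

Trim about −0.03 rad by the tab, then check.

```bash
python3 inch.py '[[2, 0.016, 0.048, 0, 0.14], [2, 0.032, 0.096, 0, 0.3], [2, 0.048, 0.14, 0, 0.44], [2, 0.064, 0.184, 0, 0.6], [2, 0.064, 0.184, 0, 0.6], [2, 0.064, 0.184, 0, 0.6], [2, 0.064, 0.184, 0, 0.6], [2, 0.064, 0.184, 0, 0.6], [2, 0.064, 0.184, 0, 0.6]]'
cat > ball.py <<'E'
from h import *
b=arm.capture("top");h=cv2.cvtColor(b,cv2.COLOR_BGR2HSV);m=(((h[...,0]<8)|(h[...,0]>172))&(h[...,1]>130)&(h[...,2]>40)).astype(np.uint8);m[:185]=0;m[205:]=0;m[:,:335]=0;m[:,360:]=0
ys,xs=np.nonzero(m);u=np.array([xs.mean(),ys.mean()])
a=arm.capture("scene");r=reds(a);s=[c for n,c in r if c[0]<180][0];p=tri(s,u)[0]
P=np.array([551.03,-94.2,130.1]);d=P-p;psi=np.arctan2(d[1],d[0]);th=-np.arcsin(d[2]/np.linalg.norm(d))
print(u,s,p.round(1),"psi",psi.round(3),"th",th.round(3));s=arm.sense();print(s["clock"],s["ee_pos"].round(1),s["wrist_force"].round(1))
E
python3 ball.py
```

```text
clock: 10.2
ee_pos: [700.9, -44.4, 168.1]
tcp_rot: [-3.141, -0.0, -0.026]
wrist_force: [-2.7, 0.6, 6.5]
finger_gap: 8.7
finger_force: 60.5
[344.76923077 198.15384615] [158.74 174.  ] [ 552.9 -227.9  134.9] psi 1.585 th 0.036
10.3 [700.9 -44.4 168. ] [-1.2  0.9  5.6]
```

Aim after the trim: psi ≈ 1.58, tilt ≈ 0.03. Now pushing the slide, coarse first and then millimetre by millimetre with force readings.

```bash
python3 inch.py '[[2, -0.12, 0.004, 0, 0], [2, -0.28, 0.01, 0, 0], [2, -0.44, 0.016, 0, 0], [2, -0.6, 0.02, 0, 0], [2, -0.76, 0.028, 0, 0], [2, -0.92, 0.032, 0, 0], [2, -1.08, 0.038, 0, 0], [2, -1.2, 0.042, 0, 0], [2, -1.32, 0.046, 0, 0], [2, -1.36, 0.048, 0, 0], [2, -1.36, 0.048, 0, 0]]'
python3 ball.py
for i in 1 2 3 4 5; do python3 inch.py '[[2, -0.02, 0.0008, 0, 0], [2, -0.04, 0.0016, 0, 0], [2, -0.04, 0.0016, 0, 0]]' | grep -E 'ee_pos|wrist'; done
```

```text
clock: 11.4
ee_pos: [667.3, -44.5, 168.1]
tcp_rot: [-3.141, -0.001, -0.026]
wrist_force: [2.3, 2.0, 5.1]
finger_gap: 8.8
finger_force: 60.4
[344.69444444 198.16666667] [158.74 174.  ] [ 552.9 -227.7  134.9] psi 1.585 th 0.036
11.5 [667.1 -44.5 168. ] [1.9 1.9 5.4]
ee_pos: [666.3, -44.5, 168.0]
wrist_force: [3.1, 2.0, 5.3]
ee_pos: [665.2, -44.6, 168.0]
wrist_force: [2.2, 3.4, 5.2]
ee_pos: [664.2, -44.6, 168.0]
wrist_force: [3.6, 2.7, 5.7]
ee_pos: [663.2, -44.6, 168.0]
wrist_force: [2.4, 3.5, 6.3]
ee_pos: [662.2, -44.5, 168.0]
wrist_force: [3.3, 4.1, 5.6]
```

The manual's scale: shifts go in units of 25 mm and turns go in units of 0.05 rad. Converting my numbers, -1 mm is -0.04, -0.5 mm is -0.02.

```bash
python3 inch.py '[[2, -0.02, -0.008, 0, 0], [2, -0.04, -0.012, 0, 0], [2, -0.04, -0.012, 0, 0]]' | grep -E 'ee_pos|wrist'
for i in 1 2 3 4 5 6; do python3 inch.py '[[2, -0.02, 0, 0, 0], [2, -0.04, 0, 0, 0], [2, -0.04, 0, 0, 0]]' | grep -E 'ee_pos|wrist'; done
```

```text
ee_pos: [661.1, -44.5, 168.0]
wrist_force: [2.7, 1.5, 4.6]
ee_pos: [660.2, -44.5, 168.0]
wrist_force: [2.5, 1.7, 5.9]
ee_pos: [659.2, -44.5, 168.0]
wrist_force: [3.2, 2.6, 5.5]
ee_pos: [658.1, -44.5, 168.0]
wrist_force: [2.5, 1.2, 5.7]
ee_pos: [657.1, -44.5, 168.0]
wrist_force: [3.2, 1.7, 5.4]
ee_pos: [655.7, -44.5, 168.0]
wrist_force: [1.0, 3.0, 6.1]
ee_pos: [654.4, -44.5, 167.9]
wrist_force: [0.2, 2.3, 7.1]
```

The force is falling, so the notch is near. Continuing in fine steps.

```bash
for i in 1 2 3 4; do python3 inch.py '[[2, -0.02, 0, 0, 0], [2, -0.04, 0, 0, 0], [2, -0.04, 0, 0, 0]]' | grep -E 'ee_pos|wrist'; done; python3 ball.py
```

```text
ee_pos: [652.4, -44.7, 167.9]
wrist_force: [-2.8, 1.4, 7.6]
ee_pos: [651.2, -44.8, 167.9]
wrist_force: [-3.3, 1.2, 9.4]
ee_pos: [650.6, -44.8, 167.9]
wrist_force: [-1.9, 1.8, 7.6]
ee_pos: [650.4, -44.8, 167.9]
wrist_force: [0.3, 0.8, 6.0]
[344.69444444 198.30555556] [158.76 173.91] [ 552.5 -227.8  134.8] psi 1.582 th 0.035
16.4 [650.4 -44.7 168. ] [0.2 1.1 6.3]
```

To row units: -0.5 mm is -0.02, -0.7 mm is -0.028.

```bash
python3 inch.py '[[2, -0.02, 0, 0, 0], [2, -0.028, 0, 0, 0], [2, -0.028, 0, 0, 0], [2, -0.028, 0, 0, 0]]'; python3 inch.py '[[2, 0, 0, 0, 0], [2, 0, 0, 0, 0], [2, 0, 0, 0, 0], [2, 0, 0, 0, 0], [2, 0, 0, 0, 0]]'; python3 ball.py; python3 - <<'E'
from h import *
a=arm.capture("scene");a0=cv2.imread("pics/scene0.png")
d=cv2.absdiff(a,a0).max(2);print("planter/basin/jar diff",[(int(d[y0:y1,x0:x1].mean())) for x0,y0,x1,y1 in((290,145,355,225),(370,200,430,245),(300,230,335,270),(90,205,145,245))])
E
```

```text
clock: 16.8
ee_pos: [650.2, -44.7, 168.0]
tcp_rot: [3.141, -0.0, -0.026]
wrist_force: [1.7, 0.8, 5.3]
finger_gap: 9.1
finger_force: 59.8
clock: 17.3
ee_pos: [650.2, -44.8, 168.0]
tcp_rot: [3.141, -0.0, -0.026]
wrist_force: [1.9, 1.0, 5.6]
finger_gap: 9.1
finger_force: 59.8
[344.84210526 198.21052632] [158.76 173.91] [ 552.7 -227.9  135.1] psi 1.583 th 0.037
17.4 [650.2 -44.7 168. ] [2.1 0.8 5.7]
planter/basin/jar diff [6, 4, 4, 9]
```

The slide is locked in its notch: 1.4 N more push moved it only 0.2 mm. The aim is unchanged and the objects are in place. Handing in.

```bash
python3 -c "
from cell import arm
print(arm.finish_job())"
```

```text
the job is handed in; nothing more can be done
None
```

I aimed the lens at the panel (estimated within about 10 mm of its middle), pushed the slide until it seated in its notch about 50 mm along, and handed the job in still gripping the tab; the planter, basin, jar and brush showed no sign of moving, and no verdict came back.

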